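Snap the retaining clip onto the turntable spindle

ROBOT

A 6-joint arm with a two-finger parallel gripper is mounted at the origin on a cart in front of the work surface, level with it; the furniture and walls round the work are solid. World frame = base frame: x ahead of the robot, y to its left, z up, the work surface at z = 0. Lengths are in m, angles in rad, forces in N, time in s.
With the tool pointing down it reaches from about 0.375 to 0.925 m from the base axis. Payload 5.7 kg.
Tool frame: the origin (TCP) lies between the finger pads, 19 mm behind the fingertips; this is the grasp point; z points along the fingers, y is the line along which they close (so a half turn about z gives the same grasp; the last joint's range is limited). The gripper opens to 88 mm and grips with 3 to 60 N. Pads are 20 mm wide; open, the fingers measure 115 mm over their backs; the gripper's body (75 mm by 178 mm) begins 61 mm behind the grasp point.
Start: joints at [1.024, 0.359, 1.51, -0, 1.272, -0.115], TCP at [0.251, 0.545, 0.241] pointing down, gripper open.
Joint ranges: [-2.97, 2.97], [-1.01, 2.36], [0.21, 2.38], [-0.96, 4.11], [0.2, 2.71], [-2.98, 2.98]. Speed limits (rad/s): [2.39, 2.39, 3.14, 3.14, 3.14, 3.14].

INTERFACE

Orientations are given as a unit quaternion [x, y, z, w].
In Python, from station import * gives the robot as it stands.
- The arm moves only by the tool step_arm, never from a script. Its argument "targets" is a list of rows, each a list of 2 entries, a list of its own where there are three numbers: the shift along the tool's x, y, z in mm, then the turn about the tool's z in degrees. A call has 1 to 5 rows; each row shifts and turns the commanded pose from where the row before left it, along the tool's axes as they then stand; what a row does not reach is not made up. A row lasts 1/12 s, in which the tool goes at most 41.7 mm and 7.16 degrees, less where a joint would pass 70% of its speed; a pose out of reach is approached as far as the arm can. A call with a gripper value outside its range is refused whole. "fingers" is the opening, from -1 (shut) to 1 (fully open), set as the call begins (left out, the last holds). The fingers move at their own pace and stop on an object; the grip force is fixed at half the most. Time passes only in rows, so rows that do not move let the fingers close. It gives the time, the measured TCP pose, the force, the opening and the grip force at its end, in the units of the state.
- state(): the state, without advancing time (a new reading comes with each control period).
- grab_frame(name): name is "scene" or "top" or "wrist"; returns a dict with "img" (384x512x3 uint8, red, green, blue), "range_z" (384x512 float32, m along the optical axis (not along the pixel's ray), 0 where there is no reading), "K" (3x3 intrinsics, pixels), "camera_from_world" (4x4, takes a point from world to camera coordinates). Camera axes: x right, y down, z forward; pixel columns grow to the right and rows downward; lengths in m; the calibration is good to about 2 mm. The wrist camera is an equidistant fisheye: a pixel r from the principal point sees the ray r / f radians off the axis. A picture is of the moment at which its call begins.
- finish_job(): hands the job in; it is judged then, once.
The state is a dict: "clock": time; "joints": joint angles; "dq": joint speeds; "tau": joint torques, N m; "ee_pos": TCP position; "ee_rot": TCP orientation; "wrist_force": force on the tool from outside, world axes, zero at the start; "moment": the same for the moment, N m; "grip_width": finger opening in m; "gripper_force": force on a finger pad.
Only numpy, scipy, OpenCV 4.12 (cv2) and the standard library are available. Lean on these libraries where they do the work, as an engineer would, in place of code of your own. Each camera call takes 0.05 s, during which the arm holds its last target. There are 200 camera calls.

TASK

Lock the serving turntable for service: pick up the steel spring clip by its tab and push it sideways, jaws first, into the groove of the turntable's spindle, just above the hub, until it snaps fully home, then let go of it. Feel your way and push gently, never forcing the clip against the spindle or hub, and leave the two ramekins and the tumbler standing where they are.

Things in the scene. Friction and masses are not known exactly. Their poses are not given: they have to be found in the camera images.
- clip: Loose flat steel spring clip, about 0.1 kg, on the table; plate 5 mm thick, 81 mm long (x -60 to +21), 30 mm wide. Origin: on the underside at the centre of its seat, where the spindle's axis stands when home. +x points out of the open mouth (it goes on along its own +x), z up. A flat stop closes the seat at x = -7.3. Play on the groove core about 0.5 mm.
- clip_tab (a point): Grip point on the clip's upright tab, at x = -46, y = 0, 29 mm above the clip's underside. The tab is 16 mm (clip x) by 12 mm (clip y) and runs from the plate up to 36 mm above the underside; best pinched across clip y from above, where there is free room, with the TCP at this point.
- clip_mouth (a point): Narrowest point of the clip's mouth, on the underside, 6.6 mm ahead of the seat centre: 10 mm wide at rest, between two round noses of the sprung jaws (left +y, right -y). Ahead of it lead-in flares open to about 23 mm at x = +21.
- jaw_left (a joint): Opening of the clip's left jaw in rad: 0 at rest and also when the clip is home, about 0.1 while the mouth passes the groove core; spring returned. Pushing the clip over the core takes roughly 8 N along x, then the force drops at the snap and rises again when the seat stop meets the core.
- jaw_right (a joint): The same for the right jaw (positive when open).
- turntable: Serving turntable, fixed to the table: round foot, dark platter 279 mm across (rim 40 mm above the table), round steel hub 68 mm across with a flat top, and a spindle rising from its middle. Origin: on the spindle's axis at table height; z up. Round: the clip may come on from any side.
- hub_mean (a point): Point on the spindle's axis 56 mm above the table: the MEAN height of the hub top, truly 44 to 68 mm up (set by hand, no reading: touch down lightly with the clip; it stays put). On the hub top stands the groove core, 14 mm across, 7 mm tall; above it a head 30 mm across to 28 mm, leaving a 19 mm wide ring of hub top. The clip enters only with its underside 0 to 2 mm above the hub top.
- ramekin_a: White fluted ramekin, 68 mm across, 41 mm tall, loose, left and near; origin centre of the underside. Leave alone.
- ramekin_b: White fluted ramekin, 68 mm across, 41 mm tall, loose, right and far; origin centre of the underside. Leave alone.
- tumbler: Clear tumbler glass, 81 mm across, 92 mm tall, loose, on the right; origin centre of the underside. Leave alone.
Mind the look-alikes: they are no part of the job. What is shaped like the clip but green or orange is not meant.

How it is judged:
By the outcome, as a careful person would: the job done as asked, in the order asked, and still so for the second after the job is handed in, with the robot touching nothing.
It also fails if it takes over 48 s, if anything falls off the work surface, if the arm or the gripper's body presses on something with over 40 N, if the wrist force passes 120 N, or if a joint passes its speed limit or range.

## Working session

There is one attempt and no reset: what is moved stays moved. The work goes in short steps, Python scripts to look and compute and a tool call to move; the robot and the scene stay as the last step left them, time stands still between calls to the robot, and variables do not carry over. Pictures are saved under pics/ and viewed, at most 13 in all, crops included, and the job is handed in when it is done.

Besides the shell and the picture viewer there is one more tool, called after "Emit:" as name([rows], argument=value, ...), one row to a line, values as JSON. step_arm: Moves the arm, as the interface text tells. Its arguments: {"type":"object","properties":{"targets":{"type":"array","items":{"type":"array"}},"fingers":{"type":"number"}},"required":["targets"]}

```bash
mkdir -p pics
python3 - <<'E'
from station import *
import cv2,numpy as np
s=state();print({k:np.round(v,3).tolist() for k,v in s.items()})
for n in("scene","top"):
    f=grab_frame(n);np.savez(f"pics/{n}0.npz",**f);cv2.imwrite(f"pics/{n}0.png",f["img"][:,:,::-1])
    print(n,f["K"].tolist(),np.round(f["camera_from_world"],3).tolist())
E
```

```text
{'clock': 0.0, 'joints': [1.024, 0.359, 1.511, -0.0, 1.272, -0.115], 'dq': [-0.003, 0.001, -0.0, -0.003, 0.001, 0.001], 'tau': [0.002, -51.538, -27.072, 0.068, 0.035, -0.0], 'ee_pos': [0.251, 0.544, 0.241], 'ee_rot': [0.214, 0.977, -0.001, -0.0], 'wrist_force': [-0.186, -0.383, 0.278], 'moment': [0.011, -0.033, 0.023], 'gripper_force': 0.0, 'grip_width': 0.088}
scene [[400.9874456669065, 0.0, 251.32876509437827], [0.0, 400.9874456669065, 191.32582670138734], [0.0, 0.0, 1.0]] [[0.894, -0.447, 0.017, -0.521], [-0.188, -0.41, -0.892, 0.145], [0.406, 0.795, -0.451, 0.782], [0.0, 0.0, 0.0, 1.0]]
top [[422.0106107268691, 0.0, 254.75680886289643], [0.0, 422.0106107268691, 189.85512624983423], [0.0, 0.0, 1.0]] [[-0.01, -1.0, -0.013, -0.026], [-0.993, 0.012, -0.116, 0.542], [0.116, 0.012, -0.993, 1.038], [0.0, 0.0, 0.0, 1.0]]
```

View pics/top0.png

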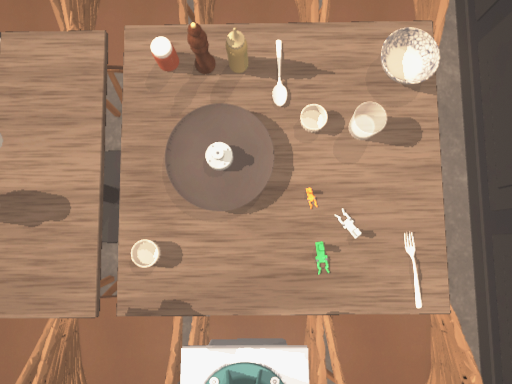

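View pics/scene0.png

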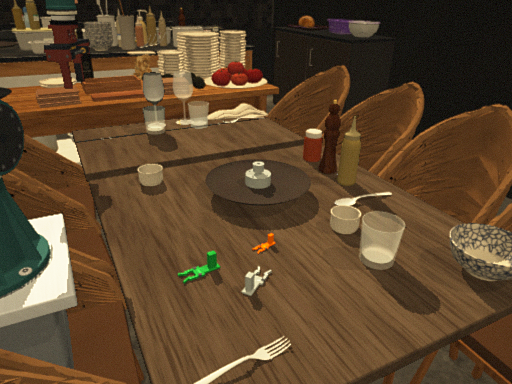

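Top view: the turntable hub is at about (219,157), and the steel clip at (348,223) with its jaws to the upper left. The green clip (321,257) and orange clip (311,198) are look-alikes. Next I'll measure.

```bash
cat > h.py <<'E'
import numpy as np,cv2
def pts(f):
    K=f["K"];z=f["range_z"];v,u=np.mgrid[:384,:512]
    c=np.stack([(u-K[0,2])/K[0,0]*z,(v-K[1,2])/K[1,1]*z,z],-1)
    T=np.linalg.inv(f["camera_from_world"]);return c@T[:3,:3].T+T[:3,3]
def ray(f,u,v,h):
    K=f["K"];T=np.linalg.inv(f["camera_from_world"])
    d=T[:3,:3]@np.array([(u-K[0,2])/K[0,0],(v-K[1,2])/K[1,1],1.]);o=T[:3,3]
    return o+d*(h-o[2])/d[2]
E
python3 - <<'E'
from h import *
np.set_printoptions(precision=4,suppress=True)
f=dict(np.load("pics/top0.npz"));P=pts(f);img=f["img"]
a=cv2.resize(img[195:255,315:375],(600,600),interpolation=cv2.INTER_CUBIC)
cv2.imwrite("pics/clipcrop.png",a[:,:,::-1])
hsv=cv2.cvtColor(img,cv2.COLOR_RGB2HSV)
w=((hsv[...,1]<60)&(hsv[...,2]>110)).astype(np.uint8)
n,l,st,c=cv2.connectedComponentsWithStats(w)
for i in range(1,n):
    if st[i,4]>40 and 120<c[i,0]<440 and 20<c[i,1]<315: 
        q=P[l==i]; print(c[i],st[i],np.median(q,0),q[:,2].min(),q[:,2].max(),ray(f,*c[i],.004))
# turntable geometry from depth
b=P[120:195,185:260].reshape(-1,3)
for lo,hi in((.03,.043),(.044,.07),(.07,.12)):
    m=b[(b[:,2]>lo)&(b[:,2]<hi)];print(lo,len(m),np.median(m,0),m.min(0),m.max(0))
# platter ellipse center
m=((P[...,2]>.034)&(P[...,2]<.1));m=m.astype(np.uint8);n,l,st,c=cv2.connectedComponentsWithStats(m)
for i in range(1,n):
    if st[i,4]>60: q=P[l==i]; print(c[i],st[i],(q.min(0)+q.max(0))/2,q.max(0)-q.min(0))
# clip pts above 20mm
q=P[205:245,330:370].reshape(-1,3);m=q[q[:,2]>.02];print("tab",len(m),m.mean(0),m.max(0))
E
```

```text
[410.3224  56.2115] [ 381   28   61   56 2463] [ 0.8919 -0.447   0.0244] -0.7470980073783453 1.0937884468430934 [ 0.9013 -0.4532  0.004 ]
[160.5014  46.5543] [150  36  22  22 359] [0.8961 0.1979 0.0941] 0.07191173073243129 1.0937884468430934 [0.9397 0.2203 0.004 ]
[278.9475  79.8379] [272  39  15  67 438] [ 0.8164 -0.0991  0.0059] -0.004976217310720621 1.0937884468430934 [ 0.8409 -0.0995  0.004 ]
[313.5231 117.7666] [300 104  27  26 497] [ 0.7324 -0.1878  0.0076] -0.0009291382739569087 0.04549445946612862 [ 0.7352 -0.1892  0.004 ]
[367.8937 123.0755] [349 104  38  35 781] [ 0.7101 -0.3271  0.0368] -0.003637383848999587 1.0937884468430934 [ 0.7188 -0.3321  0.004 ]
[219.0045 155.7808] [205 142  29  29 666] [0.6241 0.0557 0.0574] 0.02392393964895212 1.0937884468430934 [0.6361 0.0614 0.004 ]
[348.9068 224.491 ] [334 208  28  31 279] [ 0.4511 -0.2728  0.0058] -0.0031227965926396983 1.0937884468430934 [ 0.4525 -0.2724  0.004 ]
[413.1611 267.2867] [404 232  18  77 422] [ 0.3498 -0.4311  0.0046] -0.004625304111956607 0.01909341530651698 [ 0.3426 -0.4308  0.004 ]
[146.0266 252.6004] [131 239 
[... 593 characters left out ...]
0.0427 0.0656]
[237.7454  60.588 ] [227  51  21  18 216] [0.8749 0.0094 0.0671] [0.026  0.0505 0.0656]
[369.2303 117.6168] [350 101  37  37 608] [ 0.7094 -0.3135  0.0649] [0.0802 0.0807 0.0609]
[218.4143 155.2162] [ 165  103  109  108 1721] [0.6294 0.0582 0.0403] [0.2774 0.2757 0.0127]
[313.7823 115.0161] [300 104  27  26 124] [ 0.7281 -0.1832  0.0398] [0.066  0.0669 0.0114]
[218.5259 155.2721] [205 142  28  28 599] [0.628  0.0594 0.0619] [0.0666 0.0697 0.0545]
[142.1168 252.8321] [131 239  27  28 137] [0.3877 0.2441 0.0412] [0.0663 0.0659 0.0144]
[242.5912 380.3723] [226 373  35  11 137] [0.0864 0.0009 0.0533] [0.0227 0.0817 0.0379]
tab 46 [ 0.4323 -0.2532  0.1721] [ 0.4428 -0.0448  1.0938]
```

View pics/clipcrop.png

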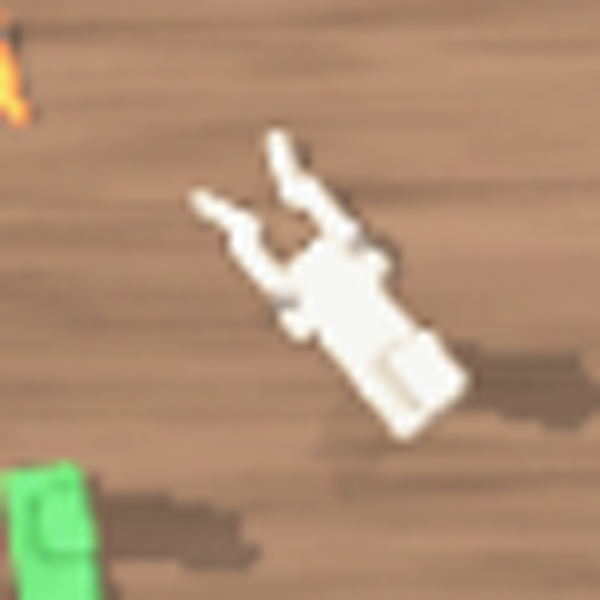

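Crop (10x): the jaw tips are at (278,132) and (195,195), and the tab top is centred at about (430,378). So the clip points up-left, toward the turntable.

Run:
```python
from h import *
np.set_printoptions(precision=4,suppress=True)
f=dict(np.load("pics/top0.npz"))
R=lambda x,y,h:ray(f,315+(x+.5)/10-.5,195+(y+.5)/10-.5,h)
mid=(R(278,135,.004)+R(197,195,.004))/2; tab=R(430,378,.036); nose=(R(290,185,.004)+R(243,222,.004))/2; shoulder=(R(378,262,.004)+R(297,325,.004))/2
print(mid,nose,shoulder,tab)
d=mid-tab;print(np.hypot(*d[:2]),"(67)",np.degrees(np.arctan2(d[1],d[0])))
w=R(278,135,.004)-R(197,195,.004);print(np.hypot(*w[:2]),np.degrees(np.arctan2(w[1],w[0]))+90)
P=pts(f);c=P[205:245,330:370].reshape(-1,3);t=c[(c[:,2]>.028)&(c[:,2]<.05)];print(len(t),t.mean(0),t[:,2])
b=P[130:180,195:245].reshape(-1,3);r=np.hypot(*(b[:,:2]-[.628,.0585]).T)
for lo,hi in((0,.011),(.019,.03),(.045,.08)):print(lo,np.percentile(b[(r>lo)&(r<hi)][:,2],[10,30,50,70,90]))
```

```text
[ 0.4873 -0.2464  0.004 ] [ 0.4773 -0.2536  0.004 ] [ 0.454 -0.271  0.004] [ 0.4317 -0.2865  0.036 ]
0.06851022014677624 (67) 35.77272395854581
0.02622895016640705 35.53667374406076
35 [ 0.4344 -0.2849  0.0351] [0.0321 0.0366 0.0306 0.0378 0.037  0.0388 0.0292 0.0378 0.0348 0.0366
 0.0334 0.0365 0.0358 0.0352 0.0321 0.0368 0.0384 0.0342 0.0381 0.0348
 0.0369 0.0364 0.0362 0.0341 0.036  0.0318 0.035  0.0363 0.0367 0.0365
 0.0352 0.0297 0.0363 0.0336 0.0302]
0 [0.0834 0.0841 0.085  0.0862 0.0873]
0.019 [0.0548 0.0563 0.0573 0.0583 0.0597]
0.045 [0.0262 0.0278 0.0288 0.0298 0.0313]
```

Emit:
step_arm([
  [[0, 0, 0], 7],
  [[0, 0, 0], 7],
  [[0, 0, 0], 7],
  [[0, 0, 0], 7],
  [[0, 0, 0], 7],
], fingers=1)

```text
clock: 0.52
ee_pos: [0.2509, 0.5446, 0.2408]
ee_rot: [0.501, 0.866, -0.001, -0.0]
wrist_force: [0.2, -0.2, -0.1]
grip_width: 0.0875
gripper_force: 0.0
```

Emit:
step_arm([
  [[0, 0, 0], 7],
  [[0, 0, 0], 7],
  [[0, 0, 0], 7],
  [[0, 0, 0], 7],
  [[0, 0, 0], 7],
])

```text
clock: 0.93
ee_pos: [0.2509, 0.5446, 0.2408]
ee_rot: [0.738, 0.675, -0.001, 0.0]
wrist_force: [0.5, 0.0, 0.1]
grip_width: 0.088
gripper_force: 0.0
```

Emit:
step_arm([
  [[0, 0, 0], 7],
  [[0, 0, 0], 7],
  [[0, 0, 0], 7],
  [[0, 0, 0], 7],
  [[0, 0, 0], 7],
])

```text
clock: 1.35
ee_pos: [0.2509, 0.5446, 0.2408]
ee_rot: [0.907, 0.422, -0.0, 0.0]
wrist_force: [0.1, 0.3, 0.5]
grip_width: 0.0879
gripper_force: 0.0
```

Emit:
step_arm([
  [[0, 0, 0], 7],
  [[0, 0, 0], 7],
  [[0, 0, 0], 0.6],
  [[-2, 36, 0], 0],
  [[-2, 36, 0], 0],
])

```text
clock: 1.77
ee_pos: [0.2894, 0.4844, 0.2409]
ee_rot: [0.951, 0.309, -0.0, -0.0]
wrist_force: [0.2, -0.6, 0.7]
grip_width: 0.0877
gripper_force: 0.0
```

Emit:
step_arm([
  [[-2, 36, 0], 0],
  [[-2, 36, 0], 0],
  [[-2, 36, 0], 0],
  [[-2, 36, 0], 0],
  [[-2, 36, 0], 0],
])

```text
clock: 2.18
ee_pos: [0.3871, 0.3304, 0.2412]
ee_rot: [0.951, 0.308, -0.0, 0.0]
wrist_force: [0.8, 0.6, 0.2]
grip_width: 0.0879
gripper_force: 0.0
```

Emit:
step_arm([
  [[-2, 36, 0], 0],
  [[-2, 36, 0], 0],
  [[-2, 36, 0], 0],
  [[-2, 36, 0], 0],
  [[-2, 36, 0], 0],
])

```text
clock: 2.6
ee_pos: [0.4839, 0.1782, 0.2413]
ee_rot: [0.951, 0.308, -0.0, -0.0]
wrist_force: [1.3, 0.4, 0.2]
grip_width: 0.0876
gripper_force: 0.0
```

Emit:
step_arm([
  [[-2, 36, 0], 0],
  [[-25, 26, 0], 0],
  [[-26, 26, 0], 0],
  [[-26, 26, 0], 0],
  [[-26, 26, 0], 0],
])

```text
clock: 3.02
ee_pos: [0.4791, 0.0033, 0.2412]
ee_rot: [0.951, 0.308, -0.0, -0.0]
wrist_force: [-0.3, -0.3, -0.3]
grip_width: 0.0879
gripper_force: 0.0
```

Emit:
step_arm([
  [[-26, 26, 0], 0],
  [[-26, 26, 0], 0],
  [[-26, 26, 0], 0],
  [[-26, 26, 0], 0],
  [[-26, 26, 0], 0],
])

```text
clock: 3.43
ee_pos: [0.4491, -0.1781, 0.2414]
ee_rot: [0.951, 0.308, -0.0, 0.0]
wrist_force: [-0.3, 0.2, 0.0]
grip_width: 0.0877
gripper_force: 0.0
```

Emit:
step_arm([
  [[-26, 26, 15], 0],
  [[-26, 26, 15], 0],
  [[-26, 26, 15], 0],
  [[0, 0, 15], 0],
  [[0, 0, 0], 0],
])

```text
clock: 3.85
ee_pos: [0.43, -0.2861, 0.1787]
ee_rot: [0.952, 0.306, -0.001, -0.002]
wrist_force: [-0.1, 1.0, 0.8]
grip_width: 0.0877
gripper_force: 0.0
```

Run:
```python
from station import *
import cv2,numpy as np
f=grab_frame("wrist");np.savez("pics/w1.npz",**f);cv2.imwrite("pics/w1.png",f["img"][:,:,::-1])
print(f["K"].tolist(),np.round(f["camera_from_world"],4).tolist(),state()["ee_pos"])
```

```text
[[297.3186396354542, 0.0, 252.44335259338638], [0.0, 297.3186396354542, 194.5438809587587], [0.0, 0.0, 1.0]] [[0.5829, -0.8126, -0.0042, -0.4827], [-0.7848, -0.5643, 0.2563, 0.1606], [-0.2106, -0.1461, -0.9666, 0.3785], [0.0, 0.0, 0.0, 1.0]] [ 0.43053158 -0.28496397  0.17987918]
```

View pics/w1.png

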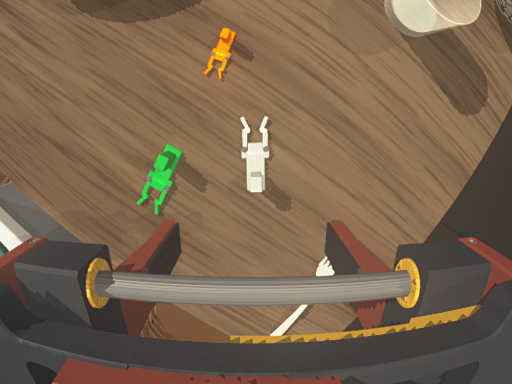

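Wrist view: the steel clip is straight ahead, with jaw tips at (243,120) and (267,120) and the tab near (256,183). It is well aligned with the fingers. Next I'll measure it with the fisheye model.

```bash
cat >> h.py <<'E'
def fray(f,u,v,h):
    K=f["K"];T=np.linalg.inv(f["camera_from_world"])
    x=(u-K[0,2])/K[0,0];y=(v-K[1,2])/K[1,1];t=np.hypot(x,y)+1e-9
    d=T[:3,:3]@np.array([np.sin(t)*x/t,np.sin(t)*y/t,np.cos(t)]);o=T[:3,3]
    return o+d*(h-o[2])/d[2]
E
python3 - <<'E'
from h import *
np.set_printoptions(precision=4,suppress=True)
f=dict(np.load("pics/w1.npz"));img=f["img"]
hsv=cv2.cvtColor(img,cv2.COLOR_RGB2HSV)
w=((hsv[...,1]<70)&(hsv[...,2]>130)).astype(np.uint8);w[:100]=0;w[200:]=0;w[:,:220]=0;w[:,290:]=0
n,l,st,c=cv2.connectedComponentsWithStats(w);i=1+st[1:,4].argmax();print(st[i],c[i])
m=l==i
for v in range(st[i,1],st[i,1]+st[i,3],3):
    u=np.where(m[v])[0];h=.005 if v<170 else .036
    a,b=fray(f,u.min()-.5,v,h),fray(f,u.max()+.5,v,h);print(v,u.min(),u.max(),((a+b)/2)[:2],np.linalg.norm(a-b)*1e3)
cv2.imwrite("pics/w1c.png",cv2.resize(img[105:205,205:305],(600,600),interpolation=cv2.INTER_CUBIC)[:,:,::-1])
E
```

```text
[ 240  116   30   77 1350] [255.0007 156.7548]
116 265 266 [ 0.4957 -0.2554] 2.1156573663292706
119 241 267 [ 0.486  -0.2474] 28.561136089435973
122 242 266 [ 0.4834 -0.2493] 26.46794601504345
125 244 265 [ 0.4811 -0.2516] 23.3124948631272
128 244 266 [ 0.4788 -0.2539] 24.399730963951583
131 242 267 [ 0.4759 -0.2553] 27.617312329195023
134 242 267 [ 0.4733 -0.2572] 27.6508577740951
137 242 267 [ 0.4707 -0.2591] 27.686325658215193
140 242 267 [ 0.468 -0.261] 27.723727507276873
143 242 267 [ 0.4654 -0.2629] 27.763075821121827
146 243 267 [ 0.4631 -0.2652] 26.73404427786077
149 241 268 [ 0.4602 -0.2666] 29.992763720922405
152 241 269 [ 0.4578 -0.269 ] 31.116424605129865
155 241 269 [ 0.4552 -0.2709] 31.169173693581268
158 242 266 [ 0.4519 -0.2719] 26.91157905759066
161 246 264 [ 0.4499 -0.2747] 20.485692382725354
164 246 264 [ 0.4472 -0.2766] 20.52470116285484
167 246 264 [ 0.4445 -0.2785] 20.565231391458077
170 247 264 [ 0.4466 -0.2775] 17.617471967957446
173 247 264 [ 0.4441 -0.2793] 17.654764291091844
176 247 264 [ 0.4417 -0.281 ] 17.693400736569547
179 247 264 [ 0.4392 -0.2828] 17.733397287285175
182 247 264 [ 0.4368 -0.2846] 17.774770710158787
185 247 264 [ 0.4343 -0.2864] 17.817538576863228
188 247 264 [ 0.4318 -0.2881] 17.861719285786595
191 250 261 [ 0.4294 -0.2899] 11.936201217276485
```

View pics/w1c.png

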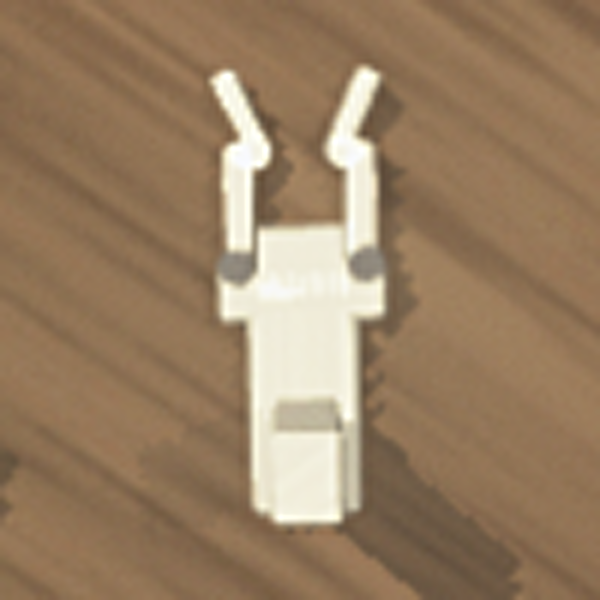

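Emit:
step_arm([
  [[2.6, 3, 0], -0.8],
  [[0, 0, 30], 0],
  [[0, 0, 30], 0],
  [[0, 0, 30], 0],
  [[0, 0, 20], 0],
])

```text
clock: 4.32
ee_pos: [0.4365, -0.2848, 0.0706]
ee_rot: [0.949, 0.315, 0.0, 0.0]
wrist_force: [-0.6, 0.2, -0.7]
grip_width: 0.0879
gripper_force: 0.0
```

Emit:
step_arm([
  [[0, 0, 20], 0],
  [[0, 0, 15], 0],
  [[0, 0, 5.5], 0],
  [[0, 0, 0], 0],
  [[0, 0, 0], 0],
])

```text
clock: 4.73
ee_pos: [0.4368, -0.286, 0.0318]
ee_rot: [0.949, 0.314, 0.0, 0.0]
wrist_force: [0.9, 0.8, -0.7]
grip_width: 0.0878
gripper_force: 0.0
```

Run:
```python
from station import *
import cv2,numpy as np
f=grab_frame("wrist");np.savez("pics/w2.npz",**f);cv2.imwrite("pics/w2.png",f["img"][:,:,::-1])
```

```text
(no output)
```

View pics/w2.png

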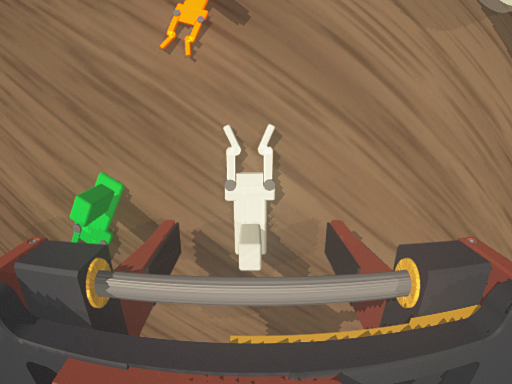

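The tab sits between the open fingers, its top centred near (250,247). Next I'll check the offset.

Run:
```python
from station import *
from h import *
from scipy.spatial.transform import Rotation as R
np.set_printoptions(precision=4,suppress=True)
f=dict(np.load("pics/w2.npz"));s=state();r=R.from_quat(s["ee_rot"]).as_matrix();p=s["ee_pos"]
hsv=cv2.cvtColor(f["img"],cv2.COLOR_RGB2HSV)
m=(hsv[...,1]<70)&(hsv[...,2]>130)
for v in(165,190,215,225,235,240,245,250,255,260,265,269):
    u=np.where(m[v,215:290])[0]+215
    if len(u):print(v,u.min(),u.max())
for u,v in((250,224),(250,270),(239.5,248),(261,248)):
    q=fray(f,u,v,.036);print(u,v,q,r.T@(q-p))
for u,v in((229,127),(272,127),(231,185),(270,185)):
    q=fray(f,u,v,.005);print(u,v,q,r.T@(q-p)*1e3)
print(p)
```

```text
165 227 272
190 225 274
215 234 266
225 234 266
235 234 266
240 235 266
245 235 265
250 235 265
255 239 260
260 239 261
265 239 261
269 239 260
250 224 [ 0.4501 -0.275   0.036 ] [ 0.0173 -0.0013 -0.0039]
250 270 [ 0.4289 -0.2907  0.036 ] [-0.0091 -0.0014 -0.0039]
239.5 248 [ 0.4361 -0.2786  0.036 ] [ 0.004  -0.0068 -0.0039]
261 248 [ 0.4428 -0.2875  0.036 ] [ 0.004   0.0043 -0.0038]
229 127 [ 0.4806 -0.2373  0.005 ] [ 64.3035 -13.5548  27.1392]
272 127 [ 0.4952 -0.257   0.005 ] [64.2944 11.0092 27.1898]
231 185 [ 0.4537 -0.2582  0.005 ] [ 30.2251 -12.8049  27.1269]
270 185 [ 0.4674 -0.2767  0.005 ] [30.2288 10.2302 27.1743]
[ 0.437  -0.2864  0.0321]
```

Emit:
step_arm([
  [[-1.5, -1.3, 3], 0],
  [[0, 0, 0], 0],
  [[0, 0, 0], 0],
])

```text
clock: 5.03
ee_pos: [0.434, -0.2862, 0.0285]
ee_rot: [0.95, 0.313, 0.0, 0.0]
wrist_force: [0.1, 0.6, -0.1]
grip_width: 0.0877
gripper_force: 0.0
```

Emit:
step_arm([
  [[0, 0, 0], 0],
  [[0, 0, 0], 0],
  [[0, 0, 0], 0],
  [[0, 0, 0], 0],
  [[0, 0, 0], 0],
], fingers=-1)

```text
clock: 5.45
ee_pos: [0.4339, -0.2861, 0.0279]
ee_rot: [0.95, 0.313, -0.0, 0.0]
wrist_force: [0.3, -0.6, -0.1]
grip_width: 0.0579
gripper_force: 0.0
```

Emit:
step_arm([
  [[0, 0, 0], 0],
  [[0, 0, 0], 0],
  [[0, 0, 0], 0],
  [[0, 0, 0], 0],
  [[0, 0, 0], 0],
])

```text
clock: 5.87
ee_pos: [0.4339, -0.2861, 0.0279]
ee_rot: [0.95, 0.313, -0.0, 0.0]
wrist_force: [-0.1, -0.0, 0.8]
grip_width: 0.0249
gripper_force: 0.0
```

Emit:
step_arm([
  [[0, 0, 0], 0],
  [[0, 0, 0], 0],
  [[0, 0, 0], 0],
  [[0, 0, 0], 0],
  [[0, 0, 0], 0],
])

```text
clock: 6.28
ee_pos: [0.4339, -0.2861, 0.0279]
ee_rot: [0.95, 0.313, -0.0, 0.0]
wrist_force: [0.4, 0.0, -0.0]
grip_width: 0.0117
gripper_force: 30.0
```

Emit:
step_arm([
  [[0, 0, -5], 0],
  [[0, 0, -15], 0],
  [[0, 0, -25], 0],
  [[0, 0, -25], 0],
  [[0, 0, -25], 0],
])

```text
clock: 6.7
ee_pos: [0.4334, -0.2857, 0.1239]
ee_rot: [0.95, 0.313, -0.0, -0.0]
wrist_force: [0.3, -1.1, -1.0]
grip_width: 0.0118
gripper_force: 30.0
```

Emit:
step_arm([
  [[0, 0, -20], 0],
  [[0, 0, 0], 0],
  [[0, 0, 0], 0],
  [[0, 0, 0], 0],
])

```text
clock: 7.03
ee_pos: [0.4333, -0.2856, 0.1422]
ee_rot: [0.95, 0.313, -0.0, -0.0]
wrist_force: [-0.3, 1.0, -1.6]
grip_width: 0.0116
gripper_force: 30.0
```

Run:
```python
from station import *
from h import *
from scipy.spatial.transform import Rotation as R
np.set_printoptions(precision=4,suppress=True)
f=grab_frame("wrist");np.savez("pics/w3.npz",**f);cv2.imwrite("pics/w3.png",f["img"][:,:,::-1])
s=state();print(s["ee_pos"],s["ee_rot"],s["wrist_force"],s["grip_width"],s["gripper_force"])
t=grab_frame("top");np.savez("pics/top1.npz",**t)
```

```text
[ 0.433  -0.2853  0.1417] [ 0.9498  0.3128 -0.0007 -0.001 ] [-1.0232  0.2672 -1.383 ] 0.011828227450809078 29.99981939792633
```

View pics/w3.png

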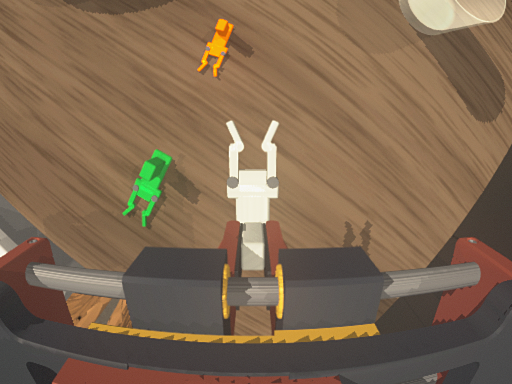

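The clip is held square: tips (231,123) and (275,123), noses (237,147) and (269,147). I'll carry it to a standoff in front of the spindle and measure both in the wrist camera there.

Emit:
step_arm([
  [[15, -10, -5], 0],
  [[32, -20, -5], 0],
  [[32, -20, -5], 0],
  [[32, -20, -5], 0],
  [[32, -20, 0], 0],
])

```text
clock: 7.55
ee_pos: [0.4955, -0.1272, 0.1623]
ee_rot: [0.95, 0.312, -0.0, -0.0]
wrist_force: [0.6, -0.3, -1.0]
grip_width: 0.0121
gripper_force: 30.0
```

Emit:
step_arm([
  [[32, -20, 0], 0],
  [[32, -20, 0], 0],
  [[32, -20, 0], 0],
  [[16, -11, 0], 0],
  [[0, 0, 0], 0],
])

```text
clock: 7.97
ee_pos: [0.5437, -0.0013, 0.1615]
ee_rot: [0.949, 0.315, -0.001, -0.001]
wrist_force: [-1.0, -0.4, -1.3]
grip_width: 0.0117
gripper_force: 30.0
```

Emit:
step_arm([
  [[0, 0, 0], 0],
  [[0, 0, 0], 0],
  [[0, 0, 0], 0],
])

```text
clock: 8.22
ee_pos: [0.5425, -0.0061, 0.1622]
ee_rot: [0.95, 0.312, -0.001, -0.0]
wrist_force: [0.7, 0.3, -1.4]
grip_width: 0.012
gripper_force: 30.0
```

Run:
```python
from station import *
from h import *
from scipy.spatial.transform import Rotation as R
np.set_printoptions(precision=4,suppress=True)
f=grab_frame("wrist");np.savez("pics/w4.npz",**f);cv2.imwrite("pics/w4.png",f["img"][:,:,::-1])
s=state();print(s["ee_pos"],s["ee_rot"],s["wrist_force"]);np.savez("pics/w4s.npz",p=s["ee_pos"],q=s["ee_rot"])
print(np.round(f["camera_from_world"],4).tolist())
```

```text
[ 0.5426 -0.0063  0.1624] [ 0.9501  0.3121 -0.0006 -0.0001] [-0.2161  0.0632 -2.124 ]
[[0.5935, -0.8048, -0.0003, -0.3272], [-0.7779, -0.5737, 0.2565, 0.4071], [-0.2066, -0.152, -0.9665, 0.425], [0.0, 0.0, 0.0, 1.0]]
```

View pics/w4.png

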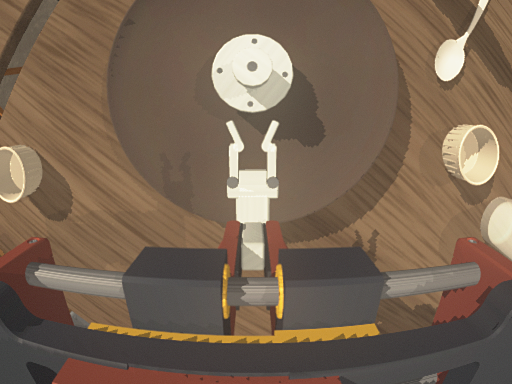

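Wrist view: hub disc centred at about (252,73), spindle head at (252,66), clip jaws pointing at it with tips at (231,123) and (275,123). Next I'll fit circles.

```bash
cat > m.py <<'E'
from h import *
from scipy.spatial.transform import Rotation as R
from scipy.optimize import least_squares
np.set_printoptions(precision=4,suppress=True)
f=dict(np.load("pics/w4.npz"));s=np.load("pics/w4s.npz");p=s["p"];r=R.from_quat(s["q"]).as_matrix()
hsv=cv2.cvtColor(f["img"],cv2.COLOR_RGB2HSV)
w=((hsv[...,1]<90)&(hsv[...,2]>95)).astype(np.uint8);w[116:]=0;w[:25]=0;w[:,:195]=0;w[:,310:]=0
cs,_=cv2.findContours(w,cv2.RETR_EXTERNAL,cv2.CHAIN_APPROX_NONE);c=max(cs,key=cv2.contourArea)[:,0].astype(float)
print("bbox",c.min(0),c.max(0))
for h in(.05,.054,.057,.06,.064):
    P=np.array([fray(f,u,v,h) for u,v in c])
    o=least_squares(lambda a:np.hypot(P[:,0]-a[0],P[:,1]-a[1])-a[2],[.628,.058,.034],loss="soft_l1",f_scale=.001).x
    print("h",h,"c,r",o,"tool",(r.T@(np.array([o[0],o[1],h])-p)*1e3)[:2],"med res",np.median(abs(np.hypot(*(P[:,:2]-o[:2]).T)-o[2])))
zt=p[2]-.0229
for a,b in(((231,123),(275,123)),((237,147),(269,147)),((232.5,182.5),(271.5,182.5)),((236,200),(269,200))):
    A,B=[r.T@(fray(f,*q,zt)-p)*1e3 for q in(a,b)];print("clip",A[:2],B[:2],(A+B)[:2]/2)
rz=f["range_z"];K=f["K"]
v,u=np.mgrid[30:116,205:300];x=(u-K[0,2])/K[0,0];y=(v-K[1,2])/K[1,1];t=np.hypot(x,y)
z=rz[30:116,205:300];cm=np.stack([np.tan(t)*x/t*z,np.tan(t)*y/t*z,z],-1);T=np.linalg.inv(f["camera_from_world"])
W=cm@T[:3,:3].T+T[:3,3];W=W[z>0];rr=np.hypot(*(W[:,:2]-[.628,.0585]).T)
for lo,hi in((.006,.012),(.02,.03),(.04,.06)):
    k=W[(rr>lo)&(rr<hi)];print(lo,len(k),np.percentile(k[:,2],[10,50,90]) if len(k) else "")
k=W[(W[:,2]>.045)];print((k.min(0)+k.max(0))/2)
E
python3 m.py
```

```text
bbox [195.  25.] [309. 115.]
h 0.05 c,r [0.6335 0.0652 0.0481] tool [115.6939  -3.6537] med res 0.004912022042684969
h 0.054 c,r [0.6329 0.0648 0.0474] tool [114.9697  -3.5994] med res 0.0048391939633764605
h 0.057 c,r [0.6325 0.0644 0.0468] tool [114.4265  -3.5586] med res 0.00478450655300143
h 0.06 c,r [0.6321 0.0641 0.0463] tool [113.8833  -3.5177] med res 0.0047297817165975545
h 0.064 c,r [0.6316 0.0636 0.0455] tool [113.1591  -3.4633] med res 0.00465680700364593
clip [ 66.4987 -11.8147] [66.5226 12.6664] [66.5107  0.4259]
clip [52.9444 -8.5484] [52.9606  9.4234] [52.9525  0.4375]
clip [ 32.4843 -11.3316] [32.4999 11.0962] [32.4921 -0.1177]
clip [22.0247 -9.4515] [22.0392  9.8079] [22.032   0.1782]
0.006 605 [0.0849 0.0857 0.0866]
0.02 2124 [0.0568 0.0577 0.0587]
0.04 2367 [0.0283 0.0293 0.0302]
[0.6293 0.0581 0.0678]
```

```bash
sed -i 's/\[...,2\]>95/[...,2]>150/' m.py; sed -i 's/w\[116:\]=0/w[114:]=0/' m.py
cat >> m.py <<'E'
k=W[(W[:,2]>.0545)&(W[:,2]<.061)]
o=k[:,:2];hull=cv2.convexHull((o*1e4).astype(np.float32));print("hub hull circle",cv2.minEnclosingCircle(hull),len(k))
k=W[W[:,2]>.075];print("head",cv2.minEnclosingCircle((k[:,:2]*1e4).astype(np.float32)),len(k))
E
python3 m.py
```

```text
bbox [211.  34.] [292. 112.]
h 0.05 c,r [0.6302 0.059  0.0344] tool [109.3633  -0.5037] med res 0.00019497619972447255
h 0.054 c,r [0.6297 0.0586 0.0339] tool [108.7391  -0.4947] med res 0.0001919200169956739
h 0.057 c,r [0.6294 0.0583 0.0335] tool [108.271   -0.4879] med res 0.00018962823809608176
h 0.06 c,r [0.629 0.058 0.033] tool [107.8028  -0.4811] med res 0.0001873367647152943
h 0.064 c,r [0.6285 0.0576 0.0325] tool [107.1787  -0.472 ] med res 0.00018428192583046926
clip [ 66.4987 -11.8147] [66.5226 12.6664] [66.5107  0.4259]
clip [52.9444 -8.5484] [52.9606  9.4234] [52.9525  0.4375]
clip [ 32.4843 -11.3316] [32.4999 11.0962] [32.4921 -0.1177]
clip [22.0247 -9.4515] [22.0392  9.8079] [22.032   0.1782]
0.006 605 [0.0849 0.0857 0.0866]
0.02 2124 [0.0568 0.0577 0.0587]
0.04 2367 [0.0283 0.0293 0.0302]
[0.6293 0.0581 0.0678]
hub hull circle ((6293.43505859375, 582.5054931640625), 340.53662109375) 3645
head ((6295.75537109375, 581.495849609375), 150.96829223632812) 1260
```

Emit:
step_arm([
  [[10, -0.4, 0], 0],
  [[10, -0.4, 10], 0],
  [[0, 0, 20], 0],
  [[0, 0, 20], 0],
  [[0, 0, 14], 0],
])

```text
clock: 8.68
ee_pos: [0.5592, 0.0077, 0.097]
ee_rot: [0.95, 0.313, -0.0, -0.0]
wrist_force: [-0.4, 0.1, -0.8]
grip_width: 0.0119
gripper_force: 30.0
```

Emit:
step_arm([
  [[0, 0, 2], 0],
  [[0, 0, 0], 0],
  [[0, 0, 0], 0],
  [[0, 0, 0], 0],
  [[0, 0, 0], 0],
])

```text
clock: 9.1
ee_pos: [0.5598, 0.0074, 0.0978]
ee_rot: [0.95, 0.313, 0.001, 0.0]
wrist_force: [1.2, 0.9, -0.7]
grip_width: 0.012
gripper_force: 30.0
```

Emit:
step_arm([
  [[0, 0, 1], 0],
  [[0, 0, 1], 0],
  [[0, 0, 1], 0],
  [[0, 0, 1], 0],
  [[0, 0, 0], 0],
])

```text
clock: 9.52
ee_pos: [0.5587, 0.0075, 0.0927]
ee_rot: [0.95, 0.313, -0.0, -0.0]
wrist_force: [-0.9, -1.3, -1.3]
grip_width: 0.0116
gripper_force: 30.0
```

Emit:
step_arm([
  [[0, 0, 1], 0],
  [[0, 0, 1], 0],
  [[0, 0, 1], 0],
  [[0, 0, 0], 0],
])

```text
clock: 9.85
ee_pos: [0.5587, 0.0075, 0.0896]
ee_rot: [0.95, 0.313, -0.0, -0.0]
wrist_force: [0.3, 0.6, -1.1]
grip_width: 0.0118
gripper_force: 30.0
```

Emit:
step_arm([
  [[0, 0, 0.7], 0],
  [[0, 0, 0], 0],
  [[0, 0, 0], 0],
])

```text
clock: 10.1
ee_pos: [0.5589, 0.0075, 0.0891]
ee_rot: [0.95, 0.313, -0.0, 0.0]
wrist_force: [-0.1, 0.4, -1.5]
grip_width: 0.012
gripper_force: 30.0
```

Emit:
step_arm([
  [[0, 0, 0.7], 0],
  [[0, 0, 0], 0],
  [[0, 0, 0], 0],
])

```text
clock: 10.35
ee_pos: [0.5589, 0.0075, 0.0884]
ee_rot: [0.95, 0.313, -0.0, 0.0]
wrist_force: [-0.0, -0.4, -1.2]
grip_width: 0.0117
gripper_force: 30.0
```

Emit:
step_arm([
  [[0, 0, 0.7], 0],
  [[0, 0, 0], 0],
  [[0, 0, 0], 0],
])

```text
clock: 10.6
ee_pos: [0.5589, 0.0075, 0.0877]
ee_rot: [0.95, 0.313, -0.0, 0.0]
wrist_force: [0.5, 0.3, -1.5]
grip_width: 0.0118
gripper_force: 30.0
```

Emit:
step_arm([
  [[0, 0, 0.7], 0],
  [[0, 0, 0], 0],
  [[0, 0, 0], 0],
])

```text
clock: 10.85
ee_pos: [0.5589, 0.0075, 0.087]
ee_rot: [0.95, 0.313, -0.0, 0.0]
wrist_force: [0.1, 0.5, -0.9]
grip_width: 0.0121
gripper_force: 30.0
```

Emit:
step_arm([
  [[0, 0, 0.6], 0],
  [[0, 0, 0], 0],
  [[0, 0, 0], 0],
])

```text
clock: 11.1
ee_pos: [0.5589, 0.0075, 0.0864]
ee_rot: [0.95, 0.313, -0.0, 0.0]
wrist_force: [0.2, -0.1, -0.5]
grip_width: 0.0119
gripper_force: 30.0
```

Emit:
step_arm([
  [[0, 0, 0.5], 0],
  [[0, 0, 0], 0],
  [[0, 0, 0], 0],
])

```text
clock: 11.35
ee_pos: [0.5589, 0.0075, 0.0859]
ee_rot: [0.95, 0.313, -0.0, 0.0]
wrist_force: [-0.1, 0.8, -1.3]
grip_width: 0.0116
gripper_force: 30.0
```

Emit:
step_arm([
  [[0, 0, 0.5], 0],
  [[0, 0, 0], 0],
  [[0, 0, 0], 0],
])

```text
clock: 11.6
ee_pos: [0.5589, 0.0075, 0.0854]
ee_rot: [0.95, 0.313, -0.0, 0.0]
wrist_force: [-0.2, -0.8, -1.7]
grip_width: 0.0119
gripper_force: 30.0
```

Emit:
step_arm([
  [[0, 0, 0.5], 0],
  [[0, 0, 0], 0],
  [[0, 0, 0], 0],
])

```text
clock: 11.85
ee_pos: [0.5589, 0.0075, 0.0849]
ee_rot: [0.95, 0.313, -0.0, 0.0]
wrist_force: [-0.4, 0.3, -0.9]
grip_width: 0.012
gripper_force: 30.0
```

Emit:
step_arm([
  [[0, 0, 0.4], 0],
  [[0, 0, 0], 0],
  [[0, 0, 0], 0],
])

```text
clock: 12.1
ee_pos: [0.5591, 0.0074, 0.0847]
ee_rot: [0.95, 0.313, 0.0, 0.0]
wrist_force: [-0.3, -0.1, 0.6]
grip_width: 0.0118
gripper_force: 30.0
```

Emit:
step_arm([
  [[0, 0, 0.4], 0],
  [[0, 0, 0], 0],
  [[0, 0, 0], 0],
])

```text
clock: 12.35
ee_pos: [0.5593, 0.0074, 0.0845]
ee_rot: [0.95, 0.313, 0.0, 0.0]
wrist_force: [-1.5, 0.2, 4.8]
grip_width: 0.0118
gripper_force: 30.0
```

Contact is clear: z stalled and the force rose by about 6 N. I'll lift about 1.4 mm of command, which leaves a gap of about 0.8 mm, and recheck the lateral alignment.

Emit:
step_arm([
  [[0, 0, -1.4], 0],
  [[0, 0, 0], 0],
  [[0, 0, 0], 0],
])

```text
clock: 12.6
ee_pos: [0.5585, 0.0075, 0.0853]
ee_rot: [0.95, 0.313, -0.0, -0.0]
wrist_force: [0.2, 1.2, -1.3]
grip_width: 0.0118
gripper_force: 30.0
```

Run:
```python
from station import *
from h import *
from scipy.spatial.transform import Rotation as R
from scipy.optimize import least_squares
np.set_printoptions(precision=4,suppress=True)
f=grab_frame("wrist");s=state();p=s["ee_pos"];r=R.from_quat(s["ee_rot"]).as_matrix();print(p,s["ee_rot"],s["wrist_force"])
np.savez("pics/w5.npz",**f);cv2.imwrite("pics/w5.png",cv2.resize(f["img"][50:230,160:350],None,fx=3,fy=3,interpolation=cv2.INTER_CUBIC)[:,:,::-1])
rz=f["range_z"];K=f["K"];v,u=np.mgrid[:230,160:350];x=(u-K[0,2])/K[0,0];y=(v-K[1,2])/K[1,1];t=np.hypot(x,y)+1e-9
z=rz[:230,160:350];cm=np.stack([np.tan(t)*x/t*z,np.tan(t)*y/t*z,z],-1);T=np.linalg.inv(f["camera_from_world"])
W=(cm@T[:3,:3].T+T[:3,3])[z>0];L=(W-p)@r*1e3
hd=L[(W[:,2]>.075)&(L[:,0]>65)&(L[:,0]<110)];print("head tool",cv2.minEnclosingCircle(hd[:,:2].astype(np.float32)),len(hd),np.median(hd,0))
hub=L[(W[:,2]>.0545)&(W[:,2]<.0593)&(L[:,0]>68)];print("hub",cv2.minEnclosingCircle(hub[:,:2].astype(np.float32)),np.median(hub[:,2]))
for a in range(16,68,4):
    k=L[(abs(L[:,2]-22.9)<3)&(L[:,0]>a)&(L[:,0]<a+4)&(abs(L[:,1])<17)]
    if len(k):print(a,len(k),k[:,1].min(),k[:,1].max(),(k[:,1].min()+k[:,1].max())/2,np.median(k[:,2]))
```

```text
[0.5585 0.0075 0.0852] [ 0.9498  0.3128 -0.0004 -0.0001] [-0.4199  0.6862 -0.8352]
head tool ((87.16446685791016, 1.3858009576797485), 14.995129585266113) 2861 [86.8696  1.5152 -0.6013]
hub ((87.02276611328125, 1.3947874307632446), 34.1074104309082) 27.446098754235752
16 226 -9.417708908854975 10.145588510479499 0.36393980081226207 22.090060021809748
20 231 -13.34864733998188 13.542212507894723 0.09678258395642114 22.182940887924694
24 345 -14.529449501851154 15.338264538613345 0.40440751838109534 22.07683303409984
28 330 -14.446368144680228 15.18919874340309 0.3714152993614306 21.98335697439473
32 345 -14.1461394534903 14.90303574583459 0.3784481461721452 21.64755411044302
36 341 -13.08998153502504 13.727414000838015 0.3187162329064881 22.221699002337687
40 133 -13.019528811179828 13.189304935488835 0.08488806215450317 22.08431667280613
44 120 -12.96213902325789 13.666542284247637 0.3522016304948732 22.136937652401897
48 154 -12.901399108364084 13.636814154933894 0.3677075232849054 22.214553321889788
52 182 -12.85319505285606 13.561674748813914 0.3542398479789268 22.071281223136907
56 118 -11.619418413807297 11.818255619308971 0.0994186027508368 22.15928592508608
60 120 -13.312303741908964 13.522276061469375 0.10498615978020531 22.171180066575587
64 99 -16.971646157044628 15.982906999357338 -0.49436957884364485 22.410736403045252
```

View pics/w5.png

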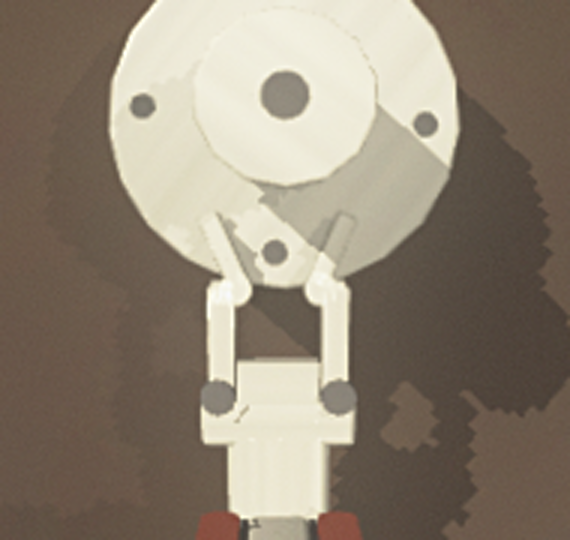

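View: both jaw tips point under the rim of the spindle head, with the head centre about 1 mm to the right of the clip axis. I'll shift +1.1 mm in y, lift 0.3 mm and advance.

Emit:
step_arm([
  [[0, 1.1, -0.3], 0],
  [[3, 0, 0], 0],
  [[4, 0, 0], 0],
  [[4, 0, 0], 0],
  [[0, 0, 0], 0],
])

```text
clock: 13.07
ee_pos: [0.5695, 0.0136, 0.0859]
ee_rot: [0.95, 0.313, 0.001, 0.0]
wrist_force: [0.8, -0.2, -0.9]
grip_width: 0.0118
gripper_force: 30.0
```

Emit:
step_arm([
  [[3, 0, 0], 0],
  [[3, 0, 0], 0],
  [[3, 0, 0], 0],
  [[0, 0, 0], 0],
  [[0, 0, 0], 0],
])

```text
clock: 13.48
ee_pos: [0.5758, 0.0186, 0.0858]
ee_rot: [0.95, 0.313, -0.0, 0.0]
wrist_force: [-0.2, -0.3, -1.0]
grip_width: 0.0118
gripper_force: 30.0
```

Run:
```python
from station import *
from h import *
from scipy.spatial.transform import Rotation as R
np.set_printoptions(precision=2,suppress=True)
f=grab_frame("wrist");s=state();p=s["ee_pos"];r=R.from_quat(s["ee_rot"]).as_matrix();print(p*1e3,s["wrist_force"]@r,s["moment"])
rz=f["range_z"];K=f["K"];v,u=np.mgrid[:230,160:350];x=(u-K[0,2])/K[0,0];y=(v-K[1,2])/K[1,1];t=np.hypot(x,y)+1e-9
z=rz[:230,160:350];cm=np.stack([np.tan(t)*x/t*z,np.tan(t)*y/t*z,z],-1);T=np.linalg.inv(f["camera_from_world"])
W=(cm@T[:3,:3].T+T[:3,3])[z>0];L=(W-p)@r*1e3
hd=L[(W[:,2]>.075)&(L[:,0]>40)&(L[:,0]<110)&(abs(L[:,1])<20)];print("head tool",cv2.minEnclosingCircle(hd[:,:2].astype(np.float32)))
for a in range(20,52,4):
    k=L[(abs(L[:,2]-22.1)<3)&(L[:,0]>a)&(L[:,0]<a+4)&(abs(L[:,1])<17)]
    if len(k):print(a,k[:,1].min(),k[:,1].max(),(k[:,1].min()+k[:,1].max())/2,np.median(k[:,2]))
```

```text
[575.62  18.52  85.83] [0.52 0.22 0.04] [-0.04  0.07  0.05]
head tool ((66.8214340209961, -0.040396060794591904), 14.916733741760254)
20 -13.902096047827085 13.621988650206955 -0.1400536988100649 22.176476474041774
24 -14.534571202819038 15.371983213506642 0.4187060053438021 22.188037099526383
28 -14.435167470902375 15.26829744992854 0.4165649895130823 21.971615765271704
32 -14.194225598376226 14.995066724353972 0.40042056298887285 21.466840276222978
36 -13.12517289562527 13.758453263827544 0.3166401841011375 22.199695548684808
40 -13.014142843380032 13.155277261870802 0.07056720924538507 22.225287772271535
44 -12.93494899478749 13.192817765039518 0.12893438512601385 22.12417714439552
48 -12.963321722864382 13.732242447954905 0.38446036254526117 22.179037877064236
```

Emit:
step_arm([
  [[1, -0.3, 0], 0],
  [[2, 0, 0], 0],
  [[2, 0, 0], 0],
  [[0, 0, 0], 0],
])

```text
clock: 13.87
ee_pos: [0.58, 0.0218, 0.086]
ee_rot: [0.95, 0.313, 0.0, 0.0]
wrist_force: [0.6, 0.7, -1.4]
grip_width: 0.0117
gripper_force: 30.0
```

Emit:
step_arm([
  [[1.5, 0, 0], 0],
  [[1.5, 0, 0], 0],
  [[0, 0, 0], 0],
])

```text
clock: 14.12
ee_pos: [0.5817, 0.0234, 0.0857]
ee_rot: [0.95, 0.313, -0.0, 0.0]
wrist_force: [-0.2, -0.7, -2.0]
grip_width: 0.0119
gripper_force: 30.0
```

Emit:
step_arm([
  [[1, 0, 0], 0],
  [[1, 0, 0], 0],
  [[0, 0, 0], 0],
])

```text
clock: 14.37
ee_pos: [0.5828, 0.0244, 0.0856]
ee_rot: [0.95, 0.313, -0.001, -0.0]
wrist_force: [-2.8, -2.6, -1.8]
grip_width: 0.0116
gripper_force: 30.0
```

Emit:
step_arm([
  [[1, 0, 0], 0],
  [[0, 0, 0], 0],
])

```text
clock: 14.53
ee_pos: [0.584, 0.0252, 0.0857]
ee_rot: [0.95, 0.313, -0.0, -0.0]
wrist_force: [-2.3, -3.1, -0.9]
grip_width: 0.0117
gripper_force: 30.0
```

Emit:
step_arm([
  [[1, 0, 0], 0],
  [[0, 0, 0], 0],
])

```text
clock: 14.7
ee_pos: [0.5855, 0.0261, 0.0859]
ee_rot: [0.95, 0.313, 0.0, -0.0]
wrist_force: [-2.4, -1.1, -1.7]
grip_width: 0.0117
gripper_force: 30.0
```

Emit:
step_arm([
  [[1, 0, 0], 0],
  [[0, 0, 0], 0],
])

```text
clock: 14.87
ee_pos: [0.5868, 0.0269, 0.0861]
ee_rot: [0.95, 0.313, 0.001, -0.0]
wrist_force: [-1.2, 0.3, -1.8]
grip_width: 0.0118
gripper_force: 30.0
```

Emit:
step_arm([
  [[1, 0, 0], 0],
  [[0, 0, 0], 0],
])

```text
clock: 15.03
ee_pos: [0.5879, 0.0276, 0.0862]
ee_rot: [0.95, 0.313, 0.001, 0.0]
wrist_force: [1.6, 1.7, -1.7]
grip_width: 0.0118
gripper_force: 30.0
```

Emit:
step_arm([
  [[1, 0, 0], 0],
  [[0, 0, 0], 0],
])

```text
clock: 15.2
ee_pos: [0.5885, 0.028, 0.0861]
ee_rot: [0.95, 0.313, 0.001, 0.0]
wrist_force: [1.5, 2.1, -2.4]
grip_width: 0.0115
gripper_force: 30.0
```

Emit:
step_arm([
  [[1, 0, 0], 0],
  [[0, 0, 0], 0],
])

```text
clock: 15.37
ee_pos: [0.5891, 0.0285, 0.0861]
ee_rot: [0.95, 0.313, 0.001, 0.0]
wrist_force: [2.0, 2.4, -1.4]
grip_width: 0.0121
gripper_force: 30.0
```

Emit:
step_arm([
  [[1, 0, 0], 0],
  [[0, 0, 0], 0],
  [[0, 0, 0], 0],
])

```text
clock: 15.62
ee_pos: [0.5896, 0.0289, 0.086]
ee_rot: [0.95, 0.313, 0.0, 0.0]
wrist_force: [2.9, 1.9, -2.7]
grip_width: 0.0119
gripper_force: 30.0
```

Emit:
step_arm([
  [[1, 0, 0], 0],
  [[0, 0, 0], 0],
])

```text
clock: 15.78
ee_pos: [0.5902, 0.0294, 0.0859]
ee_rot: [0.95, 0.313, 0.0, 0.0]
wrist_force: [2.7, 1.2, -1.4]
grip_width: 0.012
gripper_force: 30.0
```

Emit:
step_arm([
  [[1, 0, 0], 0],
  [[0, 0, 0], 0],
  [[0, 0, 0], 0],
])

```text
clock: 16.03
ee_pos: [0.5908, 0.0299, 0.0859]
ee_rot: [0.95, 0.313, -0.0, 0.0]
wrist_force: [2.3, 1.1, -1.0]
grip_width: 0.0118
gripper_force: 30.0
```

Emit:
step_arm([
  [[0.7, 0, 0], 0],
  [[0, 0, 0], 0],
  [[0, 0, 0], 0],
])

```text
clock: 16.28
ee_pos: [0.591, 0.0303, 0.0858]
ee_rot: [0.95, 0.313, -0.0, 0.0]
wrist_force: [-0.1, -0.5, -0.8]
grip_width: 0.0115
gripper_force: 30.0
```

Emit:
step_arm([
  [[0.5, 0, 0], 0],
  [[0, 0, 0], 0],
  [[0, 0, 0], 0],
])

```text
clock: 16.53
ee_pos: [0.5914, 0.0307, 0.0857]
ee_rot: [0.95, 0.313, -0.0, -0.0]
wrist_force: [0.4, 0.1, -1.5]
grip_width: 0.012
gripper_force: 30.0
```

Emit:
step_arm([
  [[0.5, 0, 0], 0],
  [[0, 0, 0], 0],
  [[0, 0, 0], 0],
])

```text
clock: 16.78
ee_pos: [0.5917, 0.0309, 0.0857]
ee_rot: [0.95, 0.313, -0.0, -0.0]
wrist_force: [-1.4, 0.7, -0.8]
grip_width: 0.0117
gripper_force: 30.0
```

Emit:
step_arm([
  [[0.5, 0, 0], 0],
  [[0, 0, 0], 0],
  [[0, 0, 0], 0],
])

```text
clock: 17.03
ee_pos: [0.5918, 0.0311, 0.0856]
ee_rot: [0.95, 0.313, -0.001, -0.0]
wrist_force: [-2.2, -0.6, 0.1]
grip_width: 0.0117
gripper_force: 30.0
```

Emit:
step_arm([
  [[0.4, 0, 0], 0],
  [[0, 0, 0], 0],
  [[0, 0, 0], 0],
])

```text
clock: 17.28
ee_pos: [0.5918, 0.0312, 0.0856]
ee_rot: [0.95, 0.313, -0.001, -0.0]
wrist_force: [-3.6, -3.3, -0.5]
grip_width: 0.0119
gripper_force: 30.0
```

Emit:
step_arm([
  [[0.4, 0, 0], 0],
  [[0, 0, 0], 0],
  [[0, 0, 0], 0],
])

```text
clock: 17.53
ee_pos: [0.5918, 0.0313, 0.0855]
ee_rot: [0.95, 0.313, -0.001, 0.0]
wrist_force: [-4.2, -4.0, -0.2]
grip_width: 0.0119
gripper_force: 30.0
```

Run:
```python
from station import *
from h import *
f=grab_frame("wrist");s=state();print(s["ee_pos"],s["wrist_force"])
cv2.imwrite("pics/w6.png",cv2.resize(f["img"][80:230,160:350],None,fx=3,fy=3,interpolation=cv2.INTER_CUBIC)[:,:,::-1])
```

```text
[0.59182037 0.03129677 0.08549832] [-3.28619835 -4.08029107 -0.47087509]
```

View pics/w6.png

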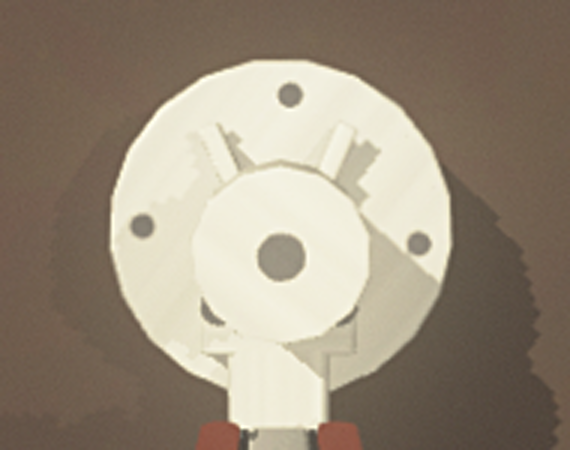

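Both jaw tips now show beyond the head, symmetric, and the stop is seated with a steady 5 N and no further travel. I'll relax the push, set the clip down on the hub, release and withdraw upward.

Emit:
step_arm([
  [[-0.8, 0, 0.5], 0],
  [[0, 0, 0], 0],
  [[0, 0, 0], 0],
])

```text
clock: 17.83
ee_pos: [0.5918, 0.0312, 0.0851]
ee_rot: [0.95, 0.313, -0.001, -0.0]
wrist_force: [-4.6, -2.5, -1.1]
grip_width: 0.0119
gripper_force: 30.0
```

Emit:
step_arm([
  [[0, 0, 0], 0],
  [[0, 0, 0], 0],
  [[0, 0, 0], 0],
  [[0, 0, 0], 0],
  [[0, 0, 0], 0],
], fingers=0.2)

```text
clock: 18.25
ee_pos: [0.5932, 0.0315, 0.0857]
ee_rot: [0.95, 0.313, 0.001, 0.0]
wrist_force: [0.3, 0.4, 0.8]
grip_width: 0.0413
gripper_force: 0.0
```

Emit:
step_arm([
  [[0, 0, 0], 0],
  [[0, 0, 0], 0],
  [[0, 0, 0], 0],
  [[0, 0, -5], 0],
  [[0, 0, -10], 0],
])

```text
clock: 18.67
ee_pos: [0.5915, 0.0314, 0.0998]
ee_rot: [0.95, 0.313, -0.001, -0.0]
wrist_force: [-0.4, -0.4, 0.9]
grip_width: 0.0526
gripper_force: 0.0
```

Emit:
step_arm([
  [[0, 0, -25], 0],
  [[0, 0, -30], 0],
  [[0, 0, -30], 0],
  [[0, 0, 0], 0],
  [[0, 0, 0], 0],
])

```text
clock: 19.08
ee_pos: [0.5943, 0.0312, 0.1883]
ee_rot: [0.95, 0.313, 0.003, 0.001]
wrist_force: [0.2, 0.1, -0.4]
grip_width: 0.0527
gripper_force: 0.0
```

Run:
```python
from station import *
from h import *
f=grab_frame("wrist");t=grab_frame("scene");s=state();print(s["ee_pos"],s["wrist_force"],s["grip_width"])
a=cv2.resize(f["img"][40:230,150:350],(400,380));b=cv2.resize(t["img"][130:270,130:400],(400,207),interpolation=cv2.INTER_CUBIC)
cv2.imwrite("pics/w7.png",np.vstack([a,b])[:,:,::-1])
```

```text
[0.59200745 0.03134355 0.18529893] [-0.58977913 -0.32286495 -0.89377609] 0.05314932743591282
```

View pics/w7.png

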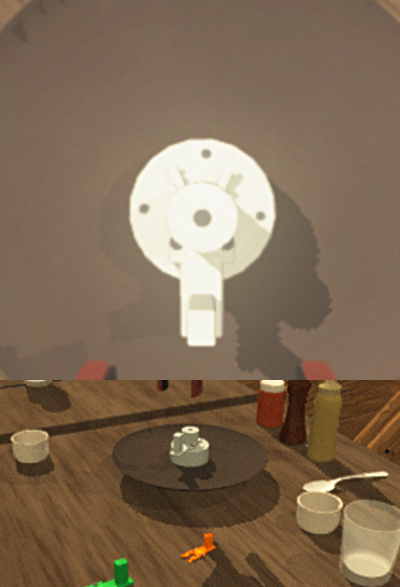

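The clip stays home on the hub, the robot is clear, and the ramekins and tumbler are still standing where they were.

```bash
python3 -c "
from station import *
print(finish_job())"
```

```text
the job is handed in; nothing more can be done
None
```

The steel clip is snapped fully home in the spindle groove and released, with the ramekins and tumbler untouched, and the job was handed in at about 19 s of the 48 s allowed.

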